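# Clip the lantern onto the shelf ring

## Task

Take the charged lantern off its pad and clip it onto the large closed screw ring in the front edge of the shelf: press its sprung gate gently against the front of the ring until the ring is inside the loop, then let it down gently until it hangs upright by the top of its loop with the gate shut, and let go only once the ring carries it. Do not force the ring, and leave everything else where it is.

Things in the scene. Friction and masses are not known exactly. Their poses are not given: they have to be found in the camera images.
- lantern: LED lantern to hang up, 0.15 to 0.31 kg, standing on its charging pad. Origin: centre of its underside; z up, x towards its gate. Round body 64 mm wide, 90 mm high; on it stands an upright snap-hook loop in the xz plane, black plastic, x -26 to 25.5 mm, z 90 to 186 mm, 10 mm thick in y, with a steel gate. Numbers for the loop below are in this frame.
- spine (a point): Place to grip, fingers closing along the lantern's y: middle of the upper part of the loop's plain straight back, at x -20.5, z 156 mm of the lantern. The spine is flat-sided, x -26 to -15, z 100 to 166 mm, 10 mm thick. Axes as the lantern's.
- gate_face (a point): Outside (+x side) of the shut gate, 30 mm above its hinge: x 24.5, z 137 mm of the lantern. The gate, x 18.5 to 24.5, 8 mm wide in y, closes the loop from its hinge at z 107 up to z 153.5. Above it is the fixed nose, x 14.5 to 25.5, z 154 to the crown. A bar pressed in here must get behind the nose (17 mm or more in), then rise past the gate's end; the gate snaps shut behind it.
- crown (a point): Highest point of the inside of the loop's roof-shaped top, x 3, z 174 mm of the lantern; the outside top is 12 mm higher. Hung up, the lantern bears here on the ring's front bar, whose centre is then 3 mm below this point. The nose must come down inside the ring, which leaves it about 10 mm: press until the gate face is 18 to 26 mm past where it first touched the ring.
- lantern_gate (a joint): Angle of the lantern's sprung gate about its lower hinge, rad: 0 shut, growing as its free upper end swings in towards the spine, stop at 0.95. A spring shuts it: 0.08 N m at 0, 0.27 N m at the stop, so pressed 30 mm above the hinge it yields at about 3 N and needs about 6 N at 0.6 rad.
- ring_plate: Steel washer, 26 mm wide, at the foot of the screw ring, on the upright front edge of the shelf. Origin: centre of its back, on the shelf's face, 213 mm above the worktop; z up, x into the shelf. The ring stands out along -x on a short shank: one closed level ring, 37 mm over all, of 6 mm bar (hole 25 mm). Two small open cup hooks sit 120 or 240 mm beside it, not for the lantern.
- plate_face (a point): Centre of the washer's front, 3 mm off the shelf's face; axes as ring_plate's. How far the eye is screwed in is not told by this pose: the centre of the ring's front bar (the part farthest out) lies 46 to 76 mm along -x from ring_plate's origin, and as the eye may lean, up to 9 mm above or below it. Find it by feel. It does not move under hand forces.
- shelf: fixed riser shelf of dark wood standing on the worktop: board 140 (x) by 600 (y) mm, 40 mm thick, top 235 mm above the worktop, on two end panels centred at y = -280 and 280 mm, open below. Origin: centre of its footprint, on the worktop; its front edge, with the fittings, is the face at x = -70 mm.
- pad: fixed round white charging pad, 88 mm wide, 14 mm high, on which the lantern stands loose; a 30 mm wide plug block lies on its -x side. Origin: centre of its underside.
- peg_tub: clear plastic tub of clothes pegs, 80 mm wide, 75 mm high (pegs to about 95 mm), on the shelf; leave alone. Origin: centre of its underside.
- soap_jar: glass jar with metal lid, 68 mm wide, 75 mm high, on the shelf; leave alone. Origin: centre of its underside.
- detergent: white detergent bottle, 80 mm wide, 200 mm high, on the worktop to the left; leave alone. Origin: centre of its underside.
- softener: grey softener bottle, 72 mm wide, 170 mm high, on the worktop to the right; leave alone. Origin: centre of its underside.
- stain_tin: metal tin, 66 mm wide, 80 mm high, under the shelf; leave alone. Origin: centre of its underside.
- scrub_brush: wooden scrubbing brush, 50 x 130 mm, 44 mm high, under the shelf; leave alone. Origin: centre of its underside.
- peg_a: wooden clothes peg lying by the pad, 74 mm long in x, 10 mm wide, 15 mm high; leave alone. Origin: centre of its underside.
- peg_b: a second such peg lying on the pad's other side; leave alone. Origin: centre of its underside.
There are look-alikes about, which are no part of the job. What is shaped like the lantern but orange, turquoise or yellow is not meant.

How it is judged:
On the way, in this order (a step that is already met when the one before it is completed fails the run):
1. the lantern is lifted clear of its pad in the gripper (height (world z) of lantern above 0.035 m and contact force between the fingers and lantern above 1 N), for 0.2 s.
2. the gate is pressed open against the ring (contact force between ring_plate and lantern above 1 N and value of joint lantern_gate above 0.25 rad), for 0.1 s.
At the end, for the whole second after the job is handed in: The lantern hangs on the ring by the inside of its crown (underside 158 to 184 mm below the plate centre, 30 to 92 mm out from it, within 20 mm sideways), upright within 15 degrees, gate shut (under 0.1 rad), bearing over 1 N on the ring, clear of the shelf, at rest (under 30 mm/s) (contact force between ring_plate and lantern above 1 N and value of joint lantern_gate below 0.1 rad and angle between lantern's own z axis and vertical below 0.26 rad and x of lantern in the frame of ring_plate between -0.092 and -0.03 m and y of lantern in the frame of ring_plate between -0.02 and 0.02 m and z of lantern in the frame of ring_plate between -0.184 and -0.158 m and linear speed of lantern below 0.03 m/s and contact force between lantern and shelf below 0.2 N); the robot touches nothing.
It fails at once if the lantern is pressed, pulled or knocked against the ring with more than 15 N (contact force between ring_plate and lantern above 15 N).
It fails at once if the lantern is let fall: unheld, it moves faster than 0.2 m/s (contact force between the fingers and lantern below 0.05 N and linear speed of lantern above 0.2 m/s).
It fails at once if another thing on the worktop or shelf is shifted by more than 30 mm (distance of any of peg_tub, soap_jar, detergent, softener, stain_tin, scrub_brush, peg_a, peg_b from where it was at the start of the episode above 0.03 m).
It also fails if it takes over 72 s, if anything falls off the work surface, if the arm or the gripper's body presses on something with over 40 N, if the wrist force passes 120 N, or if a joint passes its speed limit or range.

## Robot

A 6-joint arm with a two-finger parallel gripper is mounted at the origin on the work surface. World frame = base frame: x ahead of the robot, y to its left, z up, the work surface at z = 0. Lengths are in m, angles in rad, forces in N, time in s.
With the tool pointing down it reaches from about 0.35 to 0.975 m from the base axis. Payload 4.9 kg.
Tool frame: the origin (TCP) lies on the centre line of the jaws, within the pads' length; the fingertips stand 14 mm ahead of it and the grasp point (between the pads) lies 5 mm behind it (manip.nose_length is the distance from the TCP to the fingertips, in m); z points along the fingers, y is the line along which they close (so a half turn about z gives the same grasp; the last joint's range is limited). The gripper opens to 85 mm and grips with 20 to 120 N. Pads are 22 mm wide; open, the fingers measure 114 mm over their backs; the gripper's body (76 mm by 85 mm) begins 54 mm behind the grasp point. The pads swing forward as they close: fully open they stand 13 mm farther back than shut.
Start: joints at [1.002, 0.053, 1.613, -0, 1.476, -0.119], TCP at [0.272, 0.563, 0.245] pointing down, gripper open.
Joint ranges: [-3.01, 3.01], [-1.01, 2.22], [0.06, 2.58], [-1.02, 4.17], [0.09, 2.62], [-3.14, 3.14]. Speed limits (rad/s): [2.57, 2.57, 3.14, 3.14, 3.14, 3.14].

## Interface

Orientations are given as a unit quaternion [w, x, y, z].
In Python, from plant import manip, imaging gives the robot as it stands.
- The arm moves only by the tool play_rows, never from a script. Its argument "commands" is a list of rows, each a list of 6 numbers: the shift along the tool's x, y, z in mm, then the turn, a rotation vector about the tool's x, y, z in degrees. A call has 1 to 5 rows; each row shifts and turns the commanded pose from where the row before left it, along the tool's axes as they then stand; what a row does not reach is not made up. A row lasts 1/12 s, in which the tool goes at most 41.7 mm and 7.16 degrees, less where a joint would pass 70% of its speed; a pose out of reach is approached as far as the arm can. A call is refused whole if a number of a shift passes 41.7 or a number of a turn 7.16, either way. A call with a gripper value outside its range is refused whole. "hand" is the finger opening in mm, from 0 to 85.4, set as the call begins (left out, the last holds). The fingers move at their own pace and stop on an object; the grip force is fixed at half the most. Time passes only in rows, so rows that do not move let the fingers close. It gives the time, the measured TCP pose, the force, the opening and the grip force at its end, in the units of the state.
- manip.state(): the state, without advancing time (a new reading comes with each control period).
- imaging.grab_frame(name): name is "scene" or "top"; returns a dict with "image" (480x640x3 uint8, red, green, blue), "fx", "fy", "cx", "cy" (pixels), "R" (3x3) and "t" (3): a world point X has camera coordinates R X + t. Camera axes: x right, y down, z forward; pixel columns grow to the right and rows downward; lengths in m; the calibration is good to about 2 mm. A picture is of the moment at which its call begins. There is no depth.
- manip.job_done(): hands the job in; it is judged then, once.
The state is a dict: "time": time; "joint_pos": joint angles; "joint_vel": joint speeds; "joint_efforts": joint torques, N m; "tool_pos": TCP position; "tool_rot": TCP orientation; "contact_force": force on the tool from outside, world axes, zero at the start; "ft_torque": the same for the moment, N m; "gripper_width": opening from 0.0 (shut) to 1.0 (fully open); "grasp_force": force on a finger pad.
Only numpy, scipy, OpenCV 4.12 (cv2) and the standard library are available. Lean on these libraries where they do the work, as an engineer would, in place of code of your own. Each camera call takes 0.05 s, during which the arm holds its last target. There are 200 camera calls.

## Working session

There is one attempt and no reset: what is moved stays moved. The work goes in short steps, Python scripts to look and compute and a tool call to move; the robot and the scene stay as the last step left them, time stands still between calls to the robot, and variables do not carry over. Pictures are saved under pics/ and viewed, at most 10 in all, crops included, and the job is handed in when it is done.

Besides the shell and the picture viewer there is one more tool, called after "Call:" as name([rows], argument=value, ...), one row to a line, values as JSON. play_rows: Moves the arm, as the interface text tells. Its arguments: {"type":"object","properties":{"commands":{"type":"array","items":{"type":"array","items":{"type":"number"}}},"hand":{"type":"number"}},"required":["commands"]}

```bash
mkdir -p pics; python3 - <<'E'
from plant import manip, imaging
import cv2,json
s=manip.state(); print({k:s[k] for k in('time','tool_pos','tool_rot','contact_force','gripper_width')}, manip.nose_length)
for n in('scene','top'):
    f=imaging.grab_frame(n); cv2.imwrite(f'pics/{n}0.png',f['image'][:,:,::-1])
    print(n,f['fx'],f['fy'],f['cx'],f['cy'],f['R'],f['t'])
E
```

```text
{'time': 0.0, 'tool_pos': array([0.27141516, 0.56233492, 0.24407076]), 'tool_rot': array([-3.63325326e-04,  2.23013447e-01,  9.74814821e-01, -9.66778687e-04]), 'contact_force': array([ 0.20078075, -0.76074321,  0.18730434]), 'gripper_width': 0.9988056634241115} 0.014
scene 508.52989511498953 508.52989511498953 310.58994442820045 232.75836453724747 [[ 0.58386731  0.81176727  0.01152693]
 [ 0.58278068 -0.40919819 -0.70208512]
 [-0.56521292  0.41664222 -0.71199973]] [-0.33622582 -0.25502168  1.75221305]
top 551.1027430289734 551.1027430289734 318.50784718224975 239.2356031091157 [[-0.01415741 -0.99987327  0.00728113]
 [-0.98731045  0.0128269  -0.15828311]
 [ 0.15816965 -0.00942961 -0.98736692]] [-0.01447668  0.61741905  1.4577291 ]
```

View pics/scene0.png

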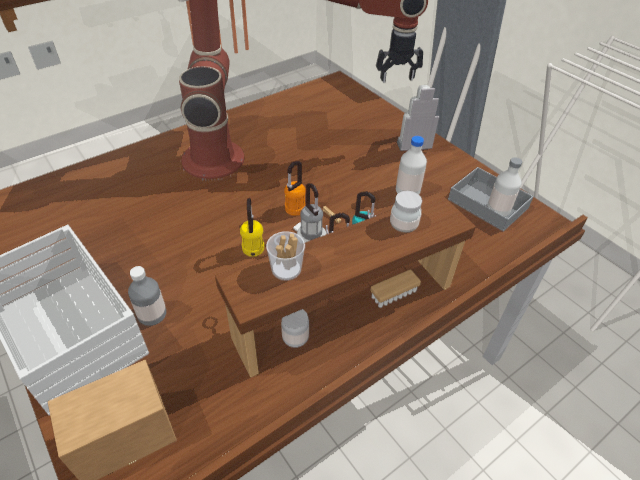

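View pics/top0.png

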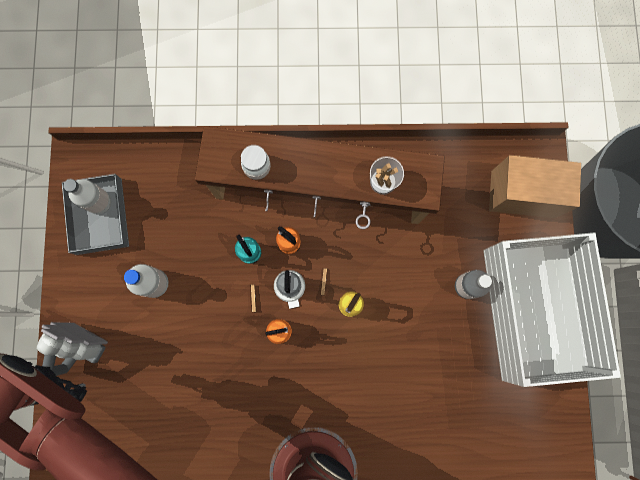

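Candidates, in top-view pixels: grey lantern on the white pad (289,285), orange (288,240) and (278,331), turquoise (248,249), yellow (351,303). By the description it is the grey one on the pad. The large closed ring is at (363,215), and the small open hooks are at (267,200) and (317,205). I'll check this in a close crop.

```bash
python3 - <<'E'
import cv2,numpy as np
a=cv2.imread('pics/top0.png')[190:320,230:400]; b=cv2.imread('pics/scene0.png')[150:260,230:400]
a=cv2.resize(a,None,fx=4.4,fy=4.4,interpolation=cv2.INTER_CUBIC)
cv2.imwrite('pics/topc.png',a)
b=cv2.resize(b,None,fx=4.7,fy=4.7,interpolation=cv2.INTER_CUBIC); cv2.imwrite('pics/scenec.png',b)
E
```

```text
(no output)
```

View pics/topc.png

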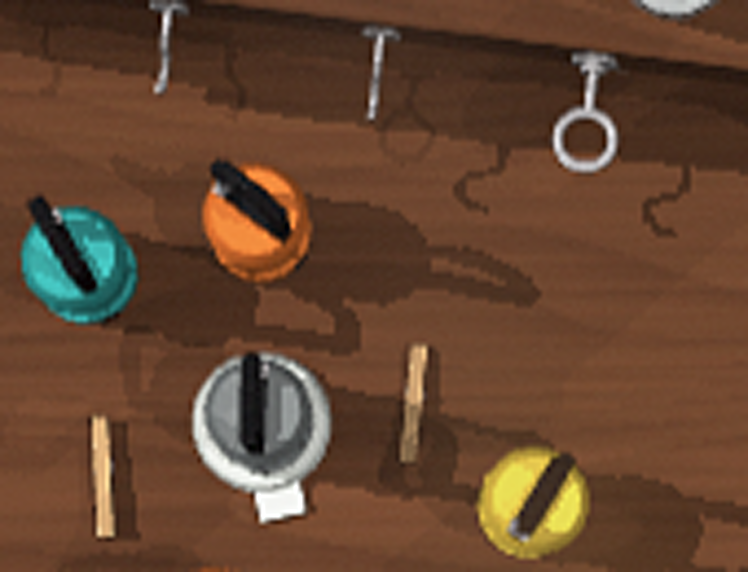

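View pics/scenec.png

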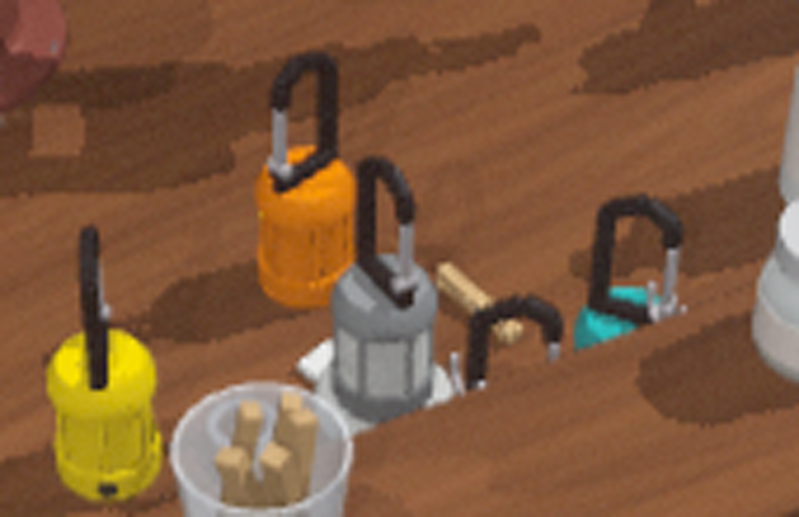

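The crop confirms it. The grey lantern stands on the white pad with its loop nearly along the +x image direction, gate end up at crop (262,370) towards the shelf. The closed ring is at crop (585,138) and its washer at (593,62). Next I'll measure.

```bash
cat > h.py <<'E'
import numpy as np,cv2
from plant import manip, imaging
def ray(f,uv,z):
    R,t=np.array(f['R']),np.array(f['t']); C=-R.T@t
    uv=np.atleast_2d(np.array(uv,float))
    d=np.c_[(uv[:,0]-f['cx'])/f['fx'],(uv[:,1]-f['cy'])/f['fy'],np.ones(len(uv))]@R
    return C+d*((z-C[2])/d[:,2])[:,None]
def proj(f,X):
    c=np.array(f['R'])@np.array(X,float)+f['t']; return [round(float(v),1) for v in (f['fx']*c[0]/c[2]+f['cx'],f['fy']*c[1]/c[2]+f['cy'])]
def pix(m,x0,y0):
    v,u=np.nonzero(m); return np.c_[u+x0,v+y0]
E
python3 - <<'E'
from h import *
f=imaging.grab_frame('top'); im=f['image'].astype(int)
def win(x0,x1,y0,y1): return im[y0:y1,x0:x1]
# pad
w=win(265,315,260,312); pad=(w.min(2)>165)
lab=cv2.connectedComponentsWithStats(pad.astype(np.uint8))
p=pix(pad,265,260); print('padpix',len(p),p.min(0),p.max(0))
# loop
m=(w.max(2)<60); n,l,s,c=cv2.connectedComponentsWithStats(m.astype(np.uint8)); k=1+s[1:,4].argmax(); q=pix(l==k,265,260)
print('loop px',len(q),q.min(0),q.max(0))
X=ray(f,q,0.19)[:,:2]; r=cv2.minAreaRect((X*1e3).astype(np.float32)); print('loop rect mm z.19',r)
v=X-X.mean(0); d=np.linalg.svd(v)[2][0] if 0 else np.linalg.eigh(v.T@v)[1][:,1]; print('dir deg',np.degrees(np.arctan2(d[1],d[0])),X.mean(0))
# body grey
hull=cv2.convexHull(p.astype(np.int32)).reshape(-1,2); hull=hull[hull[:,1]<298]
Y=ray(f,hull,0.014)[:,:2]; A=np.c_[2*Y,np.ones(len(Y))]; s_=np.linalg.lstsq(A,(Y**2).sum(1),rcond=None)[0]
print('pad centre',s_[:2],'r',np.sqrt(s_[2]+s_[0]**2+s_[1]**2))
# ring
w=win(345,385,195,235); g=(w.min(2)>95)&(np.ptp(w,2)<40); rp=pix(g,345,195)
for row in range(195,232):
    z=rp[rp[:,1]==row][:,0]
    if len(z): print(row,z.tolist())
# shelf front edge: profile of rows for some columns
for u in (230,250,290,340,410,430):
    col=im[170:225,u].sum(1); print(u,[int(x) for x in col[::2]])
E
```

```text
padpix 246 [274 271] [303 308]
loop px 113 [285 270] [290 293]
loop rect mm z.19 ((491.0610046386719, 55.756370544433594), (12.237464904785156, 56.32219696044922), 89.7399673461914)
dir deg -178.83556295824806 [0.49091161 0.05670823]
pad centre [0.49463396 0.06206416] r 0.04079000623319933
202 [363, 364, 365]
203 [360, 361, 362, 363, 364, 365, 366, 367, 368]
204 [362, 363, 364, 365, 366, 369]
205 [362, 363, 364, 365, 366]
206 [364, 365]
207 [364, 365]
208 [363, 364]
209 [363, 364]
210 [363, 364]
211 [363, 364]
212 [363, 364]
213 [363, 364]
214 [361, 362, 363, 364]
215 [359, 360, 361, 362, 363, 364, 365, 366]
216 [358, 359, 360, 361, 362, 363, 364, 365, 366, 367]
217 [357, 358, 359, 366, 367, 368]
218 [356, 357, 358, 367, 368, 369]
219 [356, 357, 368, 369]
220 [356, 357, 368, 369]
221 [356, 357, 368, 369]
222 [356, 357, 368, 369]
223 [356, 357, 368, 369]
224 [356, 357, 358, 367, 368, 369]
225 [357, 358, 359, 366, 367, 368]
226 [357, 358, 359, 360, 361, 362, 363, 364, 365, 366, 367, 368]
227 [358, 359, 360, 361, 362, 363, 364, 365, 366, 367]
228 [359, 360, 361, 362, 363, 364, 365]
230 
[... 156 characters left out ...]
80, 295, 248, 216, 219, 224, 175, 84, 96, 117, 107, 121, 147, 144, 158, 163, 225, 237, 240, 236, 233, 229, 239, 242, 235, 242]
290 [183, 186, 177, 176, 177, 167, 231, 219, 215, 226, 219, 90, 101, 141, 125, 138, 147, 154, 163, 166, 170, 162, 154, 250, 238, 227, 231, 234]
340 [252, 239, 254, 268, 256, 245, 246, 237, 227, 221, 221, 223, 225, 235, 119, 102, 139, 140, 133, 147, 164, 150, 161, 155, 147, 169, 174, 221]
410 [210, 143, 159, 177, 175, 170, 177, 185, 170, 177, 172, 172, 179, 177, 177, 177, 183, 212, 204, 85, 94, 120, 99, 110, 117, 124, 126, 149]
430 [236, 215, 229, 238, 264, 231, 222, 243, 244, 227, 229, 257, 248, 253, 259, 255, 251, 227, 229, 240, 78, 98, 151, 164, 165, 163, 173, 161]
```

```bash
python3 - <<'E'
from h import *
f=imaging.grab_frame('top')
im=f['image'].astype(int)
# shelf edge
pts=[]
for u in list(range(205,250,3))+list(range(275,312,3))+list(range(322,352,3))+list(range(405,436,3)):
    col=im[:,u].sum(1).astype(float); v0=int(184.5+(u-230)*.125); seg=np.diff(col[v0-6:v0+7]); pts.append((u,v0-6+seg.argmin()+1))
pts=np.array(pts,float); E=ray(f,pts,0.235)[:,:2]
vx,vy,x0,y0=cv2.fitLine((E*1e3).astype(np.float32),cv2.DIST_HUBER,0,.1,.01).ravel(); 
if vy<0: vx,vy=-vx,-vy
print('edge yaw deg',np.degrees(np.arctan2(-vx,vy)),'pt',x0,y0)
yaw=np.arctan2(-vx,vy); ex=np.array([np.cos(yaw),np.sin(yaw)]); ey=np.array([-ex[1],ex[0]])
g=(im[195:235,345:385].min(2)>80)&(np.ptp(im[195:235,345:385],2)<45)
rp=pix(g,345,195); rp=rp[rp[:,1]>=216]
c,_r=cv2.minEnclosingCircle(rp.astype(np.float32)); print('circ px',c,_r)
for z in (.204,.213,.222):
    C=ray(f,c,z)[0,:2]; F=C-ex*.0155
    print(z,'ring c',C,'front bar',F,'dist shelf face',(np.array([x0,y0])/1e3-F)@ex)
w=ray(f,[364,203.8],.213)[0,:2]; print('washer',w,'lateral ring vs washer',(C-w)@ey, 'washer to face',(np.array([x0,y0])/1e3-w)@ex)
# loop edges
print('loop ends', ray(f,[[287.5,269.5],[288,293.8]],.19)[:,:2])
s=imaging.grab_frame('scene')
for z in (.204,.213,.222): print('scene proj',proj(s,[*ray(f,c,z)[0,:2],z]))
E
```

```text
edge yaw deg -7.980309 pt 698.34296 5.409208
circ px (362.5, 221.5) 7.382511615753174
0.204 ring c [ 0.63522073 -0.1304049 ] front bar [ 0.61987084 -0.12825299] dist shelf face 0.05915550986658388
0.213 ring c [ 0.63348972 -0.12958293] front bar [ 0.61813983 -0.12743102] dist shelf face 0.06098387321572921
0.222 ring c [ 0.63175871 -0.12876096] front bar [ 0.61640882 -0.12660905] dist shelf face 0.06281223656487445
washer [ 0.67776346 -0.1344635 ] lateral ring vs washer -0.0007396450559285584 washer to face 0.0009613105116778002
loop ends [[0.52042037 0.05561186]
 [0.46097376 0.05470676]]
scene proj [281.3, 243.5]
scene proj [281.0, 240.3]
scene proj [280.8, 237.0]
```

Call:
play_rows([
  [0, 0, 0, 0, 0, -7],
  [0, 0, 0, 0, 0, -7],
  [0, 0, 0, 0, 0, -7],
  [0, 0, 0, 0, 0, -5],
], hand=45)

```text
time: 0.58
tool_pos: [0.2717, 0.5627, 0.2451]
tool_rot: [-0.0, -0.005, 1.0, -0.0]
contact_force: [-0.6, 0.1, -0.2]
gripper_width: 0.528
grasp_force: 0.0
```

Call:
play_rows([
  [-15, -39, -10, 0, 0, 0],
  [-15, -39, -10, 0, 0, 0],
  [-15, -39, 0, 0, 0, 0],
  [-15, -39, 0, 0, 0, 0],
  [-15, -39, 0, 0, 0, 0],
])

```text
time: 1.0
tool_pos: [0.3467, 0.3692, 0.2649]
tool_rot: [0.0, -0.002, 1.0, 0.0]
contact_force: [1.7, -0.2, -0.1]
gripper_width: 0.528
grasp_force: 0.0
```

Call:
play_rows([
  [-15, -39, 0, 0, 0, 0],
  [-15, -39, 0, 0, 0, 0],
  [-15, -39, 0, 0, 0, 0],
  [-15, -39, 0, 0, 0, 0],
  [-15, -39, 0, 0, 0, 0],
])

```text
time: 1.42
tool_pos: [0.4222, 0.1748, 0.2649]
tool_rot: [0.0, -0.002, 1.0, 0.0]
contact_force: [1.3, 0.7, 0.8]
gripper_width: 0.522
grasp_force: 0.0
```

Call:
play_rows([
  [-15, -39, 0, 0, 0, 0],
  [-15, -39, 0, 0, 0, 0],
  [-15, -39, 0, 0, 0, 0],
  [-6, 0, 0, 0, 0, 0],
  [0, 0, 0, 0, 0, 0],
])

```text
time: 1.83
tool_pos: [0.4742, 0.0583, 0.2646]
tool_rot: [-0.0, 0.0, 1.0, 0.0]
contact_force: [0.1, 0.1, 0.1]
gripper_width: 0.527
grasp_force: 0.0
```

Call:
play_rows([
  [1, -3, 25, 0, 0, 0],
  [0, 0, 25, 0, 0, 0],
  [0, 0, 25, 0, 0, 0],
  [0, 0, 24, 0, 0, 0],
  [0, 0, 0, 0, 0, 0],
])

```text
time: 2.25
tool_pos: [0.4683, 0.0588, 0.16]
tool_rot: [-0.005, -0.003, 1.0, 0.0]
contact_force: [-0.4, 0.6, -1.3]
gripper_width: 0.528
grasp_force: 0.0
```

```bash
python3 - <<'E'
from h import *
a=imaging.grab_frame('scene')['image'][150:250,250:380,::-1]
b=imaging.grab_frame('top')['image'][230:310,240:340,::-1]
a=cv2.resize(a,(650,500),interpolation=cv2.INTER_CUBIC)
cv2.imwrite('pics/g1.png',a)
E
```

```text
(no output)
```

View pics/g1.png

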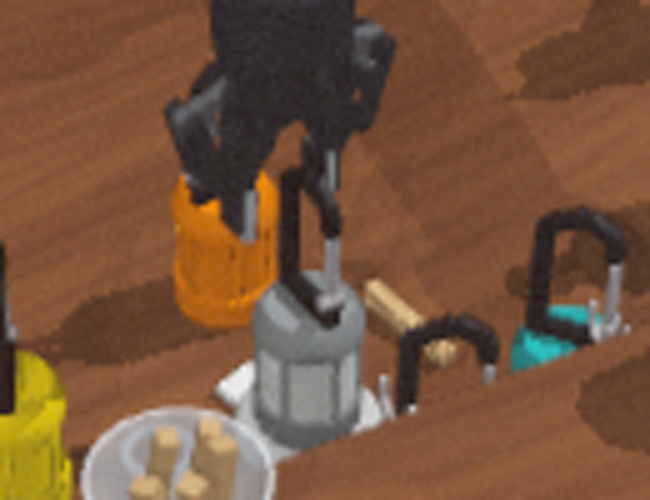

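The fingers straddle the loop, left pad at crop (245,225) and right finger at (325,180), with the gate end facing the shelf. I'll let it settle, then close.

Call:
play_rows([
  [0, 0, 0, 0, 0, 0],
  [0, 0, 0, 0, 0, 0],
])

```text
time: 2.52
tool_pos: [0.4736, 0.0577, 0.1681]
tool_rot: [0.002, -0.002, 1.0, -0.0]
contact_force: [-0.1, -0.5, 1.7]
gripper_width: 0.527
grasp_force: 0.0
```

Call:
play_rows([
  [0, -2, 0, 0, 0, 0],
  [0, 0, 0, 0, 0, 0],
  [0, 0, 0, 0, 0, 0],
  [0, 0, 0, 0, 0, 0],
  [0, 0, 0, 0, 0, 0],
], hand=20)

```text
time: 2.93
tool_pos: [0.4725, 0.0552, 0.166]
tool_rot: [0.0, -0.002, 1.0, 0.0]
contact_force: [0.0, 1.0, 1.1]
gripper_width: 0.236
grasp_force: 0.2
```

Call:
play_rows([
  [0, 0, 0, 0, 0, 0],
  [0, 0, 0, 0, 0, 0],
  [0, 0, 0, 0, 0, 0],
  [0, 0, 0, 0, 0, 0],
  [0, 0, 0, 0, 0, 0],
], hand=0)

```text
time: 3.35
tool_pos: [0.4723, 0.0551, 0.1656]
tool_rot: [-0.0, -0.002, 1.0, -0.0]
contact_force: [-0.6, 0.0, 0.6]
gripper_width: 0.107
grasp_force: 59.0
```

Call:
play_rows([
  [0, 0, 0, 0, 0, 0],
  [0, 0, 0, 0, 0, 0],
  [0, 0, 0, 0, 0, 0],
  [0, 0, 0, 0, 0, 0],
  [0, 0, 0, 0, 0, 0],
])

```text
time: 3.77
tool_pos: [0.4723, 0.0551, 0.1656]
tool_rot: [-0.0, -0.002, 1.0, -0.0]
contact_force: [-0.7, -0.2, -0.4]
gripper_width: 0.109
grasp_force: 59.0
```

Call:
play_rows([
  [0, 0, -5, 0, 0, 0],
  [0, 0, -15, 0, 0, 0],
  [0, 0, -20, 0, 0, 0],
  [0, 0, -20, 0, 0, 0],
  [0, 0, -10, 0, 0, 0],
])

```text
time: 4.18
tool_pos: [0.4731, 0.0553, 0.2381]
tool_rot: [0.002, -0.002, 1.0, 0.0]
contact_force: [0.5, 0.6, -2.2]
gripper_width: 0.109
grasp_force: 58.7
```

Call:
play_rows([
  [0, 0, 0, 0, 0, 0],
  [0, 0, 0, 0, 0, 0],
  [0, 0, 0, 0, 0, 0],
  [0, 0, 0, 0, 0, 0],
])

```text
time: 4.52
tool_pos: [0.4715, 0.0552, 0.2337]
tool_rot: [-0.002, -0.002, 1.0, 0.0]
contact_force: [-1.0, -1.0, -3.3]
gripper_width: 0.105
grasp_force: 58.7
```

Call:
play_rows([
  [-5, -12, 0, 0, 0, 0],
  [-10, -23, 0, 0, 0, 0],
  [-11, -24, 0, 0, 0, 0],
  [-11, -24, 0, 0, 0, 0],
  [-11, -24, 0, 0, 0, 0],
])

```text
time: 4.93
tool_pos: [0.5209, -0.0533, 0.2346]
tool_rot: [-0.001, -0.002, 1.0, -0.0]
contact_force: [0.2, 0.5, -2.9]
gripper_width: 0.11
grasp_force: 58.6
```

Call:
play_rows([
  [-11, -24, 0, 0, 0, 0],
  [-11, -23, 0, 0, 0, 0],
  [-7, -15, 0, 0, 0, 0],
  [-2, -4, 0, 0, 0, 4],
  [0, 0, 0, 0, 0, 4],
])

```text
time: 5.35
tool_pos: [0.5522, -0.1193, 0.2346]
tool_rot: [-0.001, 0.07, 0.998, 0.0]
contact_force: [-0.2, 0.3, -4.0]
gripper_width: 0.107
grasp_force: 58.6
```

Call:
play_rows([
  [0, 0, 0, 0, 0, 0],
  [0, 0, 0, 0, 0, 0],
  [0, 0, 0, 0, 0, 0],
  [0, 0, 0, 0, 0, 0],
  [0, 0, 0, 0, 0, 0],
])

```text
time: 5.77
tool_pos: [0.552, -0.1172, 0.2357]
tool_rot: [-0.0, 0.067, 0.998, 0.0]
contact_force: [-0.7, -0.4, -3.3]
gripper_width: 0.109
grasp_force: 58.7
```

```bash
python3 - <<'E'
from h import *
a=imaging.grab_frame('scene')['image'][170:290,230:370,::-1]
b=imaging.grab_frame('top')['image'][170:280,300:420,::-1]
a=cv2.resize(a,(400,343),interpolation=cv2.INTER_CUBIC);b=cv2.resize(b,(374,343),interpolation=cv2.INTER_CUBIC)
cv2.imwrite('pics/p1.png',np.hstack([a,b]))
print(manip.state())
E
```

```text
{'time': 5.8667, 'joint_pos': array([-3.41147071e-01, -8.55469964e-02,  1.76549534e+00, -2.81326186e-06,
        1.46149512e+00, -1.77710152e+00]), 'joint_vel': array([-0.00026075, -0.00276318, -0.00114403,  0.0004738 , -0.0009024 ,
        0.00190826]), 'joint_efforts': array([-1.68155157e-02, -3.48465335e+01, -3.87243569e+01,  1.44056845e-02,
       -6.36740495e-02, -3.84120096e-03]), 'tool_pos': array([ 0.55203645, -0.11725166,  0.23577052]), 'tool_rot': array([ 7.14400354e-05,  6.73697189e-02,  9.97728077e-01, -2.15108102e-05]), 'contact_force': array([ 0.39437271,  0.09851365, -2.50975575]), 'ft_torque': array([ 0.03695735,  0.10023816, -0.00930533]), 'grasp_force': 58.69871512055397, 'gripper_width': 0.10543669297249385}
```

View pics/p1.png

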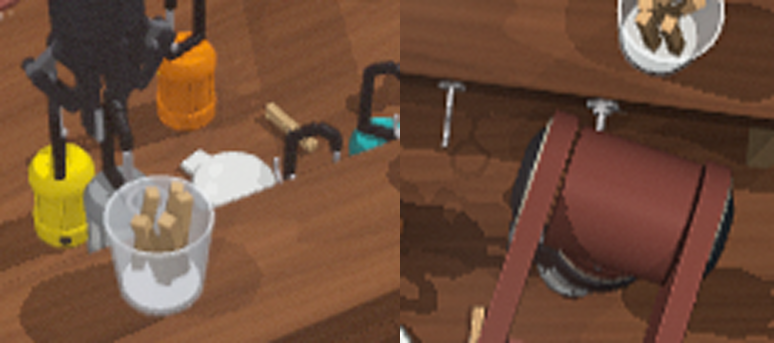

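Right panel: the arm hides the ring from above. Left panel: the lantern hangs in the gripper in front of the ring (seen through the tub), at about (110,190). The initial scene view put the ring centre at row 240.4, which matches z ≈ 0.213. Next I lower to press height and creep forward.

Call:
play_rows([
  [-2, 0, 4, 0, 0, 0],
  [-3, 0, 4, 0, 0, 0],
  [-3, 0, 0, 0, 0, 0],
  [-2, 0, 0, 0, 0, 0],
  [0, 0, 0, 0, 0, 0],
])

```text
time: 6.28
tool_pos: [0.5624, -0.1189, 0.2275]
tool_rot: [-0.0, 0.068, 0.998, 0.0]
contact_force: [-0.7, -0.5, -2.8]
gripper_width: 0.107
grasp_force: 58.7
```

Call:
play_rows([
  [0, 0, 0, 0, 0, 0],
  [0, 0, 0, 0, 0, 0],
  [0, 0, 0, 0, 0, 0],
])

```text
time: 6.53
tool_pos: [0.562, -0.1189, 0.2278]
tool_rot: [0.0, 0.068, 0.998, -0.0]
contact_force: [0.3, -0.7, -2.5]
gripper_width: 0.108
grasp_force: 58.7
```

Call:
play_rows([
  [-1, 0, 0, 0, 0, 0],
  [-1, 0, 0, 0, 0, 0],
  [0, 0, 0, 0, 0, 0],
])

```text
time: 6.78
tool_pos: [0.5641, -0.1192, 0.2278]
tool_rot: [0.0, 0.068, 0.998, -0.0]
contact_force: [0.8, 0.2, -3.5]
gripper_width: 0.107
grasp_force: 58.7
```

Call:
play_rows([
  [-1, 0, 0, 0, 0, 0],
  [-1, 0, 0, 0, 0, 0],
  [0, 0, 0, 0, 0, 0],
])

```text
time: 7.03
tool_pos: [0.5661, -0.1194, 0.2277]
tool_rot: [0.0, 0.068, 0.998, -0.0]
contact_force: [-0.7, 0.1, -2.5]
gripper_width: 0.108
grasp_force: 58.7
```

Call:
play_rows([
  [-1, 0, 0, 0, 0, 0],
  [-1, 0, 0, 0, 0, 0],
  [0, 0, 0, 0, 0, 0],
])

```text
time: 7.28
tool_pos: [0.5681, -0.1197, 0.2277]
tool_rot: [0.0, 0.068, 0.998, -0.0]
contact_force: [0.8, -0.3, -3.0]
gripper_width: 0.108
grasp_force: 58.7
```

Call:
play_rows([
  [-1, 0, 0, 0, 0, 0],
  [-1, 0, 0, 0, 0, 0],
  [0, 0, 0, 0, 0, 0],
])

```text
time: 7.53
tool_pos: [0.5698, -0.1199, 0.2276]
tool_rot: [-0.0, 0.068, 0.998, 0.0]
contact_force: [-0.4, 0.2, -3.1]
gripper_width: 0.107
grasp_force: 58.7
```

Call:
play_rows([
  [-1, 0, 0, 0, 0, 0],
  [-1, 0, 0, 0, 0, 0],
  [0, 0, 0, 0, 0, 0],
])

```text
time: 7.78
tool_pos: [0.5716, -0.1201, 0.2275]
tool_rot: [-0.001, 0.068, 0.998, 0.0]
contact_force: [-2.8, 0.3, -1.6]
gripper_width: 0.107
grasp_force: 58.7
```

Call:
play_rows([
  [-1, 0, 0, 0, 0, 0],
  [-1, 0, 0, 0, 0, 0],
  [0, 0, 0, 0, 0, 0],
])

```text
time: 8.03
tool_pos: [0.5737, -0.1204, 0.2275]
tool_rot: [-0.0, 0.068, 0.998, 0.0]
contact_force: [-3.2, 0.4, -2.8]
gripper_width: 0.108
grasp_force: 58.7
```

Call:
play_rows([
  [-1, 0, 0, 0, 0, 0],
  [-1, 0, 0, 0, 0, 0],
  [0, 0, 0, 0, 0, 0],
])

```text
time: 8.28
tool_pos: [0.5758, -0.1207, 0.2276]
tool_rot: [-0.0, 0.068, 0.998, 0.0]
contact_force: [-3.8, 0.5, -2.5]
gripper_width: 0.109
grasp_force: 58.7
```

Call:
play_rows([
  [-1, 0, 0, 0, 0, 0],
  [-1, 0, 0, 0, 0, 0],
  [0, 0, 0, 0, 0, 0],
])

```text
time: 8.53
tool_pos: [0.5778, -0.121, 0.2276]
tool_rot: [-0.0, 0.068, 0.998, 0.0]
contact_force: [-4.9, 0.8, -2.9]
gripper_width: 0.107
grasp_force: 58.8
```

Touched at TCP x ≈ 0.5705, with the gate yielding at about 3 N as expected. The goal is 22 mm past touch, x ≈ 0.592.

Call:
play_rows([
  [-1, 0, 0, 0, 0, 0],
  [-1, 0, 0, 0, 0, 0],
  [-1, 0, 0, 0, 0, 0],
  [0, 0, 0, 0, 0, 0],
])

```text
time: 8.87
tool_pos: [0.5808, -0.1214, 0.2275]
tool_rot: [-0.0, 0.068, 0.998, 0.0]
contact_force: [-4.5, 0.5, -2.6]
gripper_width: 0.108
grasp_force: 58.7
```

Call:
play_rows([
  [-1, 0, 0, 0, 0, 0],
  [-1, 0, 0, 0, 0, 0],
  [-1, 0, 0, 0, 0, 0],
  [0, 0, 0, 0, 0, 0],
])

```text
time: 9.2
tool_pos: [0.5835, -0.1218, 0.2273]
tool_rot: [-0.001, 0.068, 0.998, 0.0]
contact_force: [-4.7, 0.3, -3.3]
gripper_width: 0.105
grasp_force: 58.7
```

Call:
play_rows([
  [-1, 0, 0, 0, 0, 0],
  [-1, 0, 0, 0, 0, 0],
  [-1, 0, 0, 0, 0, 0],
  [0, 0, 0, 0, 0, 0],
])

```text
time: 9.53
tool_pos: [0.5863, -0.1222, 0.227]
tool_rot: [-0.001, 0.068, 0.998, 0.0]
contact_force: [-5.2, 1.1, -4.3]
gripper_width: 0.105
grasp_force: 58.7
```

Call:
play_rows([
  [-1, 0, 0, 0, 0, 0],
  [-1, 0, 0, 0, 0, 0],
  [-1, 0, 0, 0, 0, 0],
  [0, 0, 0, 0, 0, 0],
])

```text
time: 9.87
tool_pos: [0.5891, -0.1225, 0.2268]
tool_rot: [-0.001, 0.068, 0.998, 0.0]
contact_force: [-5.4, 0.6, -5.3]
gripper_width: 0.106
grasp_force: 58.6
```

Call:
play_rows([
  [-1, 0, 0, 0, 0, 0],
  [-1, 0, 0, 0, 0, 0],
  [-1, 0, 0, 0, 0, 0],
  [-1, 0, 0, 0, 0, 0],
  [0, 0, 0, 0, 0, 0],
])

```text
time: 10.28
tool_pos: [0.593, -0.123, 0.2265]
tool_rot: [-0.001, 0.068, 0.998, 0.0]
contact_force: [-6.2, 0.3, -5.1]
gripper_width: 0.105
grasp_force: 58.5
```

Call:
play_rows([
  [0, 0, 0, 0, 0, 0],
  [0, 0, 2, 0, 0, 0],
  [0, 0, 2, 0, 0, 0],
  [0, 0, 2, 0, 0, 0],
  [0, 0, 0, 0, 0, 0],
])

```text
time: 10.7
tool_pos: [0.5931, -0.1231, 0.2204]
tool_rot: [-0.001, 0.068, 0.998, 0.0]
contact_force: [-4.9, -0.2, -6.0]
gripper_width: 0.103
grasp_force: 58.5
```

Call:
play_rows([
  [0, 0, 1, 0, 0, 0],
  [0, 0, 1, 0, 0, 0],
  [0, 0, 1, 0, 0, 0],
  [0, 0, 1, 0, 0, 0],
  [0, 0, 0, 0, 0, 0],
])

```text
time: 11.12
tool_pos: [0.5937, -0.1232, 0.2175]
tool_rot: [0.0, 0.068, 0.998, -0.0]
contact_force: [-3.9, 1.1, -4.1]
gripper_width: 0.111
grasp_force: 58.5
```

Call:
play_rows([
  [0, 0, 1, 0, 0, 0],
  [0, 0, 1, 0, 0, 0],
  [0, 0, 1, 0, 0, 0],
  [0, 0, 1, 0, 0, 0],
  [0, 0, 0, 0, 0, 0],
])

```text
time: 11.53
tool_pos: [0.5942, -0.1231, 0.2133]
tool_rot: [0.001, 0.068, 0.998, 0.0]
contact_force: [-0.1, 0.8, -3.0]
gripper_width: 0.11
grasp_force: 58.8
```

Call:
play_rows([
  [0, 0, 1, 0, 0, 0],
  [0, 0, 1, 0, 0, 0],
  [0, 0, 1, 0, 0, 0],
  [0, 0, 1, 0, 0, 0],
  [0, 0, 0, 0, 0, 0],
])

```text
time: 11.95
tool_pos: [0.5939, -0.1232, 0.2097]
tool_rot: [0.0, 0.068, 0.998, -0.0]
contact_force: [-0.3, 0.8, -2.9]
gripper_width: 0.108
grasp_force: 58.8
```

Call:
play_rows([
  [0, 0, 1, 0, 0, 0],
  [0, 0, 1, 0, 0, 0],
  [0, 0, 1, 0, 0, 0],
  [0, 0, 1, 0, 0, 0],
  [0, 0, 0, 0, 0, 0],
])

```text
time: 12.37
tool_pos: [0.5935, -0.1231, 0.2053]
tool_rot: [-0.0, 0.068, 0.998, 0.0]
contact_force: [0.4, 0.3, -3.2]
gripper_width: 0.11
grasp_force: 58.9
```

Call:
play_rows([
  [0, 0, 1, 0, 0, 0],
  [0, 0, 1, 0, 0, 0],
  [0, 0, 1, 0, 0, 0],
  [0, 0, 1, 0, 0, 0],
  [0, 0, 0, 0, 0, 0],
])

```text
time: 12.78
tool_pos: [0.5935, -0.1231, 0.2013]
tool_rot: [-0.0, 0.068, 0.998, 0.0]
contact_force: [0.0, -0.0, -3.8]
gripper_width: 0.111
grasp_force: 58.9
```

Call:
play_rows([
  [0, 0, 1, 0, 0, 0],
  [0, 0, 1, 0, 0, 0],
  [0, 0, 1, 0, 0, 0],
  [0, 0, 0, 0, 0, 0],
])

```text
time: 13.12
tool_pos: [0.5935, -0.1231, 0.1984]
tool_rot: [-0.0, 0.068, 0.998, 0.0]
contact_force: [-0.1, 0.2, -3.0]
gripper_width: 0.108
grasp_force: 58.9
```

Call:
play_rows([
  [0, 0, 1, 0, 0, 0],
  [0, 0, 1, 0, 0, 0],
  [0, 0, 0, 0, 0, 0],
])

```text
time: 13.37
tool_pos: [0.5936, -0.1231, 0.1964]
tool_rot: [-0.0, 0.068, 0.998, 0.0]
contact_force: [-0.7, 0.4, -3.2]
gripper_width: 0.105
grasp_force: 58.9
```

Call:
play_rows([
  [0, 0, 1, 0, 0, 0],
  [0, 0, 0, 0, 0, 0],
  [0, 0, 0, 0, 0, 0],
])

```text
time: 13.62
tool_pos: [0.5938, -0.1232, 0.1958]
tool_rot: [0.0, 0.068, 0.998, -0.0]
contact_force: [0.4, 0.1, -2.4]
gripper_width: 0.106
grasp_force: 58.9
```

Call:
play_rows([
  [0, 0, 1, 0, 0, 0],
  [0, 0, 0, 0, 0, 0],
  [0, 0, 0, 0, 0, 0],
])

```text
time: 13.87
tool_pos: [0.5941, -0.1233, 0.1952]
tool_rot: [0.001, 0.068, 0.998, -0.0]
contact_force: [0.4, -0.5, -0.8]
gripper_width: 0.103
grasp_force: 59.1
```

Call:
play_rows([
  [0, 0, 0.5, 0, 0, 0],
  [0, 0, 0, 0, 0, 0],
  [0, 0, 0, 0, 0, 0],
])

```text
time: 14.12
tool_pos: [0.5941, -0.1233, 0.195]
tool_rot: [0.001, 0.068, 0.998, -0.0]
contact_force: [1.1, -0.2, 1.5]
gripper_width: 0.11
grasp_force: 59.3
```

Call:
play_rows([
  [0, 0, 0.5, 0, 0, 0],
  [0, 0, 0, 0, 0, 0],
  [0, 0, 0, 0, 0, 0],
])

```text
time: 14.37
tool_pos: [0.5942, -0.1233, 0.1947]
tool_rot: [0.001, 0.068, 0.998, -0.0]
contact_force: [-0.0, 0.0, 4.1]
gripper_width: 0.109
grasp_force: 59.7
```

```bash
python3 - <<'E'
from h import *
import time
a=imaging.grab_frame('scene')['image'][180:280,230:350,::-1]
cv2.imwrite('pics/p2.png',cv2.resize(a,(720,600),interpolation=cv2.INTER_CUBIC))
s=manip.state();print(s['contact_force'],s['ft_torque'],s['tool_pos'])
E
```

```text
[-0.59097795  0.74947379  4.90873332] [-0.01440915 -0.15054587  0.00706736] [ 0.5942074  -0.12332531  0.19468234]
```

View pics/p2.png

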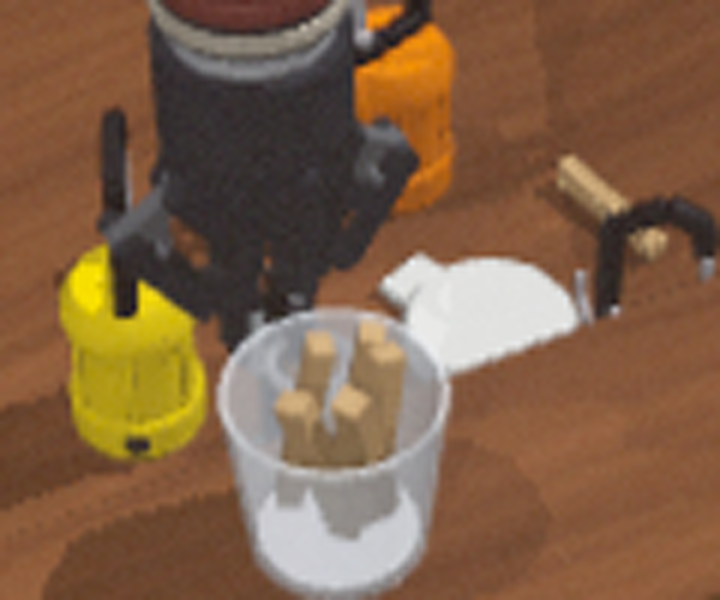

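The crop shows the gripper over the ring. The lantern and ring are hidden behind the arm and tub. Force says the ring now carries the weight plus about 4.5 N of push, so I'll ease back to near zero and then release.

Call:
play_rows([
  [0, 0, -0.4, 0, 0, 0],
  [0, 0, -0.3, 0, 0, 0],
  [0, 0, 0, 0, 0, 0],
  [0, 0, 0, 0, 0, 0],
])

```text
time: 14.75
tool_pos: [0.5941, -0.1233, 0.1947]
tool_rot: [0.001, 0.068, 0.998, -0.0]
contact_force: [2.3, -0.6, 3.1]
gripper_width: 0.111
grasp_force: 59.7
```

Call:
play_rows([
  [0, 0, 0, 0, 0, 0],
  [0, 0, 0, 0, 0, 0],
])

```text
time: 14.92
tool_pos: [0.5941, -0.1233, 0.1947]
tool_rot: [0.001, 0.068, 0.998, -0.0]
contact_force: [3.3, -0.9, 3.7]
gripper_width: 0.104
grasp_force: 59.7
```

Call:
play_rows([
  [-0.5, 0, -0.3, 0, 0, 0],
  [-0.5, 0, -0.3, 0, 0, 0],
  [0, 0, 0, 0, 0, 0],
  [0, 0, 0, 0, 0, 0],
])

```text
time: 15.25
tool_pos: [0.5942, -0.1233, 0.1947]
tool_rot: [-0.001, 0.068, 0.998, 0.0]
contact_force: [-1.8, -0.3, 3.6]
gripper_width: 0.105
grasp_force: 59.8
```

Call:
play_rows([
  [0, 0, 0, 0, 0, 0],
  [0, 0, 0, 0, 0, 0],
])

```text
time: 15.42
tool_pos: [0.5942, -0.1233, 0.1947]
tool_rot: [-0.001, 0.068, 0.998, 0.0]
contact_force: [-1.6, -0.1, 4.5]
gripper_width: 0.106
grasp_force: 59.8
```

Call:
play_rows([
  [0.2, 0, -0.4, 0, 0, 0],
  [0.2, 0, -0.4, 0, 0, 0],
  [0, 0, 0, 0, 0, 0],
  [0, 0, 0, 0, 0, 0],
])

```text
time: 15.75
tool_pos: [0.5941, -0.1232, 0.1951]
tool_rot: [-0.0, 0.068, 0.998, 0.0]
contact_force: [1.1, -0.3, 0.8]
gripper_width: 0.107
grasp_force: 59.4
```

Call:
play_rows([
  [0, 0, 0, 0, 0, 0],
  [0, 0, 0, 0, 0, 0],
])

```text
time: 15.92
tool_pos: [0.5941, -0.1232, 0.1952]
tool_rot: [-0.0, 0.068, 0.998, 0.0]
contact_force: [1.7, -0.6, -0.4]
gripper_width: 0.106
grasp_force: 59.3
```

Call:
play_rows([
  [0, 0, 0, 0, 0, 0],
  [0, 0, 0, 0, 0, 0],
  [0, 0, 0, 0, 0, 0],
  [0, 0, 0, 0, 0, 0],
  [0, 0, 0, 0, 0, 0],
], hand=16)

```text
time: 16.33
tool_pos: [0.5942, -0.1232, 0.1958]
tool_rot: [-0.0, 0.068, 0.998, 0.0]
contact_force: [1.5, 0.3, 0.6]
gripper_width: 0.186
grasp_force: 0.0
```

Call:
play_rows([
  [0, 0, 0, 0, 0, 0],
  [0, 0, 0, 0, 0, 0],
  [0, 0, 0, 0, 0, 0],
  [0, 0, 0, 0, 0, 0],
  [0, 0, 0, 0, 0, 0],
], hand=35)

```text
time: 16.75
tool_pos: [0.5943, -0.1232, 0.1958]
tool_rot: [-0.0, 0.068, 0.998, 0.0]
contact_force: [0.7, -0.0, 0.3]
gripper_width: 0.41
grasp_force: 0.0
```

Call:
play_rows([
  [0, 0, 0, 0, 0, 0],
  [0, 0, -5, 0, 0, 0],
  [0, 0, -8, 0, 0, 0],
  [0, 0, -10, 0, 0, 0],
  [0, 0, -10, 0, 0, 0],
])

```text
time: 17.17
tool_pos: [0.5945, -0.1233, 0.2302]
tool_rot: [0.0, 0.068, 0.998, -0.0]
contact_force: [0.6, 0.0, -0.4]
gripper_width: 0.413
grasp_force: 0.0
```

Call:
play_rows([
  [0, 0, -20, 0, 0, 0],
  [0, 0, -20, 0, 0, 0],
  [0, 0, -20, 0, 0, 0],
  [20, 0, -15, 0, 0, 0],
  [20, 0, -10, 0, 0, 0],
])

```text
time: 17.58
tool_pos: [0.5553, -0.1181, 0.3176]
tool_rot: [0.002, 0.068, 0.998, -0.001]
contact_force: [-0.0, 0.1, 1.3]
gripper_width: 0.41
grasp_force: 0.0
```

Call:
play_rows([
  [35, 0, 0, 0, 0, 0],
  [35, 0, 0, 0, 0, 0],
  [35, 0, 0, 0, 0, 0],
  [35, 0, 0, 0, 0, 0],
  [20, 0, 0, 0, 0, 0],
])

```text
time: 18.0
tool_pos: [0.394, -0.0957, 0.3154]
tool_rot: [0.001, 0.068, 0.998, -0.0]
contact_force: [-0.2, 0.5, 0.7]
gripper_width: 0.412
grasp_force: 0.0
```

```bash
python3 - <<'E'
from h import *
a=imaging.grab_frame('scene')['image'][180:290,230:350,::-1]
b=imaging.grab_frame('top')['image'][170:280,300:420,::-1]
cv2.imwrite('pics/p3.png',np.hstack([cv2.resize(x,(400,367),interpolation=cv2.INTER_CUBIC) for x in (a,b)]))
E
```

```text
(no output)
```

View pics/p3.png

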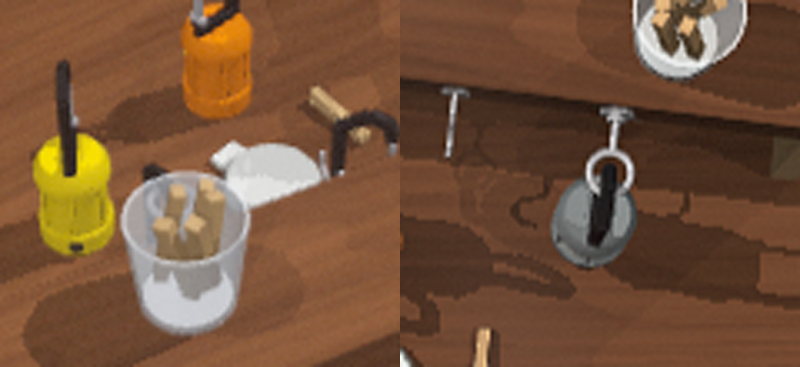

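The right panel shows the lantern hanging with its loop through the closed ring, at about (610,175), body below it, upright allowing for parallax. I'll let it settle, check that it is still, and hand in.

Call:
play_rows([
  [0, 0, 0, 0, 0, 0],
  [0, 0, 0, 0, 0, 0],
  [0, 0, 0, 0, 0, 0],
  [0, 0, 0, 0, 0, 0],
  [0, 0, 0, 0, 0, 0],
])

```text
time: 18.52
tool_pos: [0.3966, -0.0963, 0.3136]
tool_rot: [-0.0, 0.068, 0.998, 0.0]
contact_force: [0.2, 0.4, -0.8]
gripper_width: 0.412
grasp_force: 0.0
```

```bash
python3 - <<'E'
from h import *
F=[]
for i in range(16):
    f=imaging.grab_frame('top'); F.append(f['image'][200:260,335:385].astype(int))
print([int(np.abs(F[i]-F[-1]).max()) for i in range(16)])
m=(F[-1].max(2)<60); p=pix(m,335,200); p=p[(p[:,0]>355)&(p[:,0]<368)]; print(p.min(0),p.max(0))
# expected outlines from the hanging pose: origin z .043
u=np.array([.991,-.134]); o=np.array([.594,-.1233])+u*.0205
print('lantern xy',o,'proj body top',proj(f,[*o,.133]),'bottom',proj(f,[*o,.043]),'loop ends',proj(f,[*(o-u*.026),.2]),proj(f,[*(o+u*.0255),.2]))
g=F[-1]; gm=(np.ptp(g,2)<25)&(g.min(2)>60); q=pix(gm,335,200); q=q[q[:,1]>228]; print('grey',q.mean(0),q.min(0),q.max(0))
E
```

```text
[9, 15, 10, 13, 9, 17, 14, 14, 13, 14, 14, 15, 11, 10, 14, 0]
[356 200] [367 250]
lantern xy [ 0.6143155 -0.126047 ] proj body top [358.7, 234.7] bottom [356.1, 240.1] loop ends [359.7, 240.5] [361.9, 220.1]
grey [356.7535014 238.6162465] [345 229] [370 249]
```

```bash
python3 -c "
from plant import manip
print(manip.job_done())"
```

```text
the job is handed in; nothing more can be done
None
```

The grey lantern is clipped onto the large ring and hangs upright and still with the gripper well clear. I handed the job in at about 19 s, but no verdict came back, and I inferred the shut gate from the force drop as the bar passed it, not from a picture.

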